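# Put the hand stamps away, labels to the front

### The arm

A 6-joint arm with a two-finger parallel gripper is mounted at the origin on the work surface. World frame = base frame: x ahead of the robot, y to its left, z up, the work surface at z = 0. Lengths are in m, angles in rad, forces in N, time in s.
With the tool pointing down it reaches from about 0.275 to 0.85 m from the base axis. Payload 19 kg.
Tool frame: the origin (TCP) lies on the centre line of the jaws, within the pads' length; the fingertips stand 17 mm ahead of it and the grasp point (between the pads) lies 2 mm behind it; z points along the fingers, y is the line along which they close (so a half turn about z gives the same grasp; the last joint's range is limited). The gripper opens to 85 mm and grips with 20 to 120 N. Pads are 22 mm wide; open, the fingers measure 114 mm over their backs; the gripper's body (76 mm by 85 mm) begins 54 mm behind the grasp point. The pads swing forward as they close: fully open they stand 13 mm farther back than shut.
Start: joints at [1.084, 0.15, 1.437, -0, 1.554, -0.134], TCP at [0.199, 0.54, 0.216] pointing down, gripper open.
Joint ranges: [-2.8, 2.8], [-0.68, 2.1], [0.12, 2.68], [-1.39, 4.53], [0.16, 2.79], [-2.81, 2.81]. Speed limits (rad/s): [1.89, 1.89, 2.22, 3.01, 3.01, 3.01].

### API

Orientations are given as a unit quaternion [x, y, z, w].
In Python, from rig import telemetry, eyes, ticket gives the robot as it stands.
- The arm moves only by the shell command python3 -m handwheel 'ROWS' [FORCE]. ROWS is text: rows parted by semicolons, each of 5 numbers parted by spaces: the shift along the tool's x, y, z each as a share of 40 cm, from -1 to 1, then the turn about the tool's z as a share of 90 degrees, from -1 to 1, then the gripper command: -1 is shut, 1 is fully open, values between are in proportion. A call has 1 to 12 rows; each row shifts and turns the commanded pose from where the row before left it, along the tool's axes as they then stand; what a row does not reach is not made up. A row lasts 1/12 s, in which the tool goes at most 41.7 mm and 7.16 degrees, less where a joint would pass 70% of its speed; a pose out of reach is approached as far as the arm can. A call with a number of a shift or a turn outside -1 to 1 is refused whole. A call with a gripper value outside its range is refused whole. The fingers move at their own pace and stop on an object; FORCE is the grip in N (left out, the last holds). Time passes only in rows, so rows that do not move let the fingers close. It gives the time, the measured TCP pose, the force, the opening and the grip force at its end, in the units of the state.
- telemetry.get_obs(): the state, without advancing time (a new reading comes with each control period).
- eyes.snapshot(name): name is "scene" or "top"; returns a dict with "img" (384x512x3 uint8, red, green, blue), "range_z" (384x512 float32, m along the optical axis (not along the pixel's ray), 0 where there is no reading), "intrinsics" (3x3 intrinsics, pixels), "rvec" (rotation vector, rad) and "tvec" (3), from world to camera coordinates, as OpenCV has them. Camera axes: x right, y down, z forward; pixel columns grow to the right and rows downward; lengths in m; the calibration is good to about 2 mm. A picture is of the moment at which its call begins.
- ticket.finish_job(): hands the job in; it is judged then, once.
The state is a dict: "time_s": time; "q": joint angles; "qvel": joint speeds; "tau": joint torques, N m; "eef_pos": TCP position; "orientation": TCP orientation; "ft_force": force on the tool from outside, world axes, zero at the start; "wrist_torque": the same for the moment, N m; "width": finger opening in m; "gripper_force": force on a finger pad.
Only numpy, scipy, OpenCV 4.12 (cv2) and the standard library are available. Lean on these libraries where they do the work, as an engineer would, in place of code of your own. Each camera call takes 0.05 s, during which the arm holds its last target. There are 200 camera calls.

### The job

Two hand stamps have been left out on the desk, one standing with its label turned away and one fallen on its back. Put both away in the two empty bays of the white stamp tray, one in each, standing flat on their rubber soles with their labels facing the tray's low front lip, just like the stamp already stored there. Set them down rather than dropping them, and leave the stored stamp and the other things on the desk where they are.

Things in the scene. Friction and masses are not known exactly. Their poses are not given: they have to be found in the camera images.
- tray: white steel stamp tray, fixed, 64 mm deep (x) by 252 mm wide (y), a row of three bays 83 mm apart. Origin: centre of its underside, z up. Front lip on the -x side and dividers rise to z = 10 mm, back wall (+x) to z = 18 mm, so do the rear halves of the end walls; walls 3 mm thick. The front faces roughly towards the robot.
- bay_left (a point): middle of the floor (z = 3 mm in the tray) of the left bay, y = +83 mm in the tray; axes as the tray's. The stored stamp stands in it. Each bay measures 58 mm (x) by 80 mm (y) inside.
- bay_middle (a point): the same point of the middle bay, y = 0 in the tray. Empty at the start. A stamp with its label to the front is centred in a bay when its handle's axis is 5 mm behind (+x of) this point.
- bay_right (a point): the same point of the right bay, y = -83 mm in the tray. Empty at the start.
- stamp_standing_centre (a point): hand stamp (all three alike): black oblong mount with rubber sole, round dark-wood handle; 70 mm tall, 90 g. Point: on the handle's axis, 35 mm above the sole. Own axes: z up the handle, y along the mount's length, -x its front (label). At first it stands on its sole on the desk, label more or less away from the robot.
- stamp_standing_label (a point): middle of that stamp's blank white label on the sloping front ledge, at x -20, y 0, z -20 mm in the stamp's axes. In the same axes the mount spans x -15 to +15, y -33 to +33, z -35 to -16 mm; the ledge reaches x -25; the back (+x) is a plain flat face. The flat sole is 24 x 62 mm.
- stamp_fallen_centre (a point): hand stamp (all three alike): black oblong mount with rubber sole, round dark-wood handle; 70 mm tall, 90 g. Point: on the handle's axis, 35 mm above the sole. Own axes: z up the handle, y along the mount's length, -x its front (label). At first it lies on its back on the desk: axis level, 15 mm up, knob end roughly towards the robot, label uppermost.
- stamp_fallen_label (a point): middle of that stamp's blank white label on the sloping front ledge, at x -20, y 0, z -20 mm in the stamp's axes. The handle is a solid of revolution about the stamp's z: neck 16 mm in diameter (z -9 to +1 mm), swelling to a round knob 30 mm in diameter, straight-sided from z +12 to +26 mm, domed top at z +35 mm.
- stamp_stored_centre (a point): hand stamp (all three alike): black oblong mount with rubber sole, round dark-wood handle; 70 mm tall, 90 g. Point: on the handle's axis, 35 mm above the sole. Own axes: z up the handle, y along the mount's length, -x its front (label). At first it stands in the left bay, label to the tray's front, and stays there.
- stamp_stored_label (a point): middle of that stamp's blank white label on the sloping front ledge, at x -20, y 0, z -20 mm in the stamp's axes. 
- coaster: bystander: a round white ceramic coaster, 96 mm across, 9 mm high, lying on the desk. Origin: centre of its underside.
- pencil: bystander: a mechanical pencil with a black hexagonal barrel 9 mm across, about 145 mm long along its y axis, 12 mm high at its pocket clip. Origin: under its middle, on the desk.
- eraser: bystander: an orange silicone eraser block, 24 x 55 x 14 mm (x, y, z). Origin: centre of its underside.
- ink_pad: bystander: a closed ink pad in a flat case, 74 x 114 x 20 mm (x, y, z). Origin: centre of its underside.
Things that resemble listed ones, but are neither listed nor needed, are in the scene too. Leave any pink, red or turquoise look-alike of the part that bears stamp_standing_centre alone.

How it is judged:
By the outcome, as a careful person would: the job done as asked, in the order asked, and still so for the second after the job is handed in, with the robot touching nothing.
It also fails if it takes over 58 s, if anything falls off the work surface, if the arm or the gripper's body presses on something with over 40 N, if the wrist force passes 120 N, or if a joint passes its speed limit or range.

## Working session

There is one attempt and no reset: what is moved stays moved. The work goes in short steps, Python scripts to look and compute and a shell command to move; the robot and the scene stay as the last step left them, time stands still between calls to the robot, and variables do not carry over. Pictures are saved under pics/ and viewed, at most 10 in all, crops included, and the job is handed in when it is done.

```bash
mkdir -p pics; cat > h.py <<'E'
import numpy as np,cv2
from rig import telemetry,eyes,ticket
from scipy.spatial.transform import Rotation as R
def snap(n):
    s=eyes.snapshot(n); Rm=R.from_rotvec(np.ravel(s['rvec'])).as_matrix(); t=np.ravel(s['tvec'])
    K=s['intrinsics']; z=s['range_z']; v,u=np.mgrid[:384,:512]
    c=np.stack([(u-K[0,2])/K[0,0]*z,(v-K[1,2])/K[1,1]*z,z],-1)
    P=(c-t)@Rm; P[z==0]=np.nan
    return s['img'],P,K,Rm,t
def save(n,img,sc=1): cv2.imwrite('pics/'+n,cv2.resize(img[...,::-1],None,fx=sc,fy=sc,interpolation=cv2.INTER_CUBIC))
E
python3 - <<'E'
from h import *
for n in('scene','top'):
    i,P,K,Rm,t=snap(n); save(n+'0.png',i,1.56); np.savez(n+'0.npz',i=i,P=P,K=K,Rm=Rm,t=t)
    print(n,-Rm.T@t,K[0,0])
o=telemetry.get_obs();print({k:np.round(v,3) for k,v in o.items()}); print(R.from_quat(o['orientation']).as_matrix().round(2))
E
```

```text
scene [1.21832573 0.05452252 0.71795664] 410.2312989877388
top [ 0.37946541 -0.04073367  1.22131683] 430.97037844896226
{'time_s': np.float64(0.1), 'q': array([ 1.084,  0.151,  1.438,  0.   ,  1.554, -0.134]), 'qvel': array([-0.002, -0.002, -0.002,  0.   ,  0.   , -0.002]), 'tau': array([ 6.0000e-03, -7.1438e+01, -5.7179e+01, -0.0000e+00,  7.0000e-03,
       -0.0000e+00]), 'eef_pos': array([0.199, 0.539, 0.216]), 'orientation': array([ 0.175,  0.984, -0.001, -0.   ]), 'ft_force': array([-0.316, -0.253, -0.061]), 'wrist_torque': array([ 0.02 , -0.006, -0.027]), 'gripper_force': np.float64(0.0), 'width': np.float64(0.085)}
[[-0.94  0.35 -0.  ]
 [ 0.35  0.94 -0.  ]
 [ 0.   -0.   -1.  ]]
```

View pics/scene0.png

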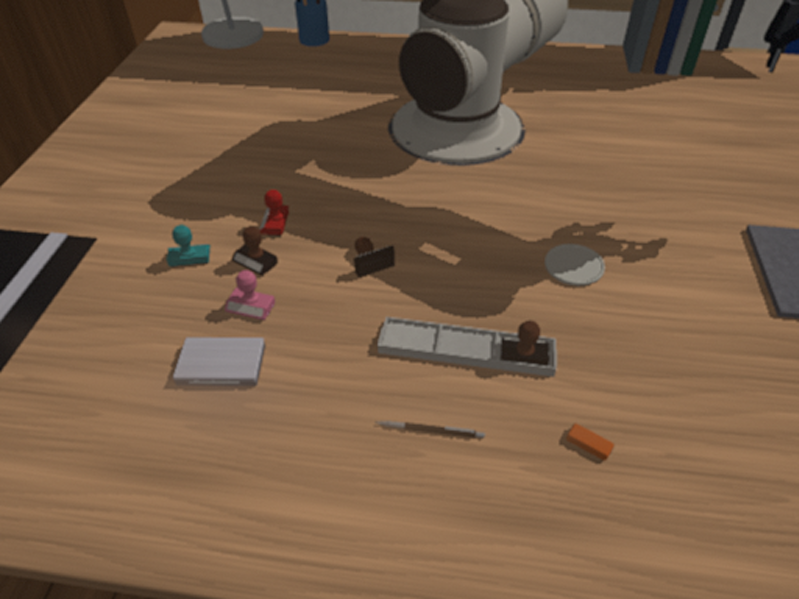

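View pics/top0.png

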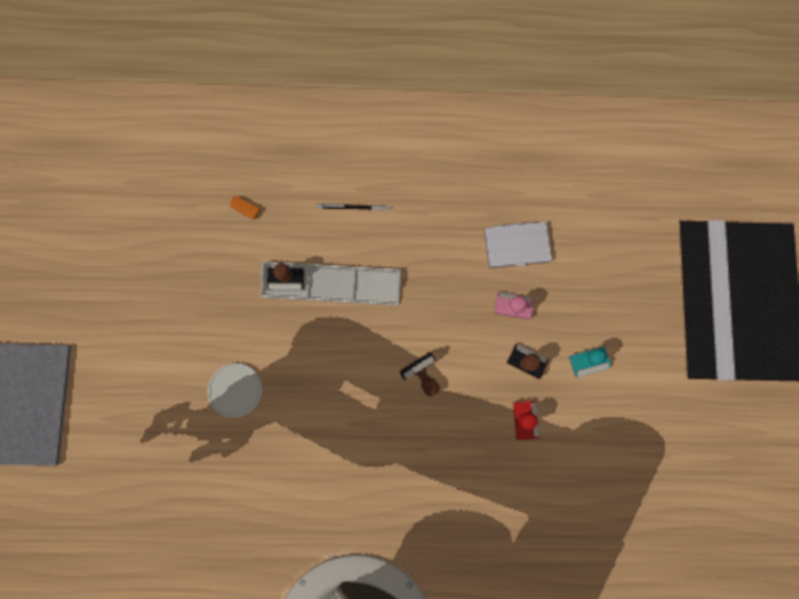

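Top view (800 px wide): dark standing stamp at (527,362), with decoys pink (515,305), turquoise (590,360) and red (526,420). The fallen stamp is at (420,373), the stored one at (283,275), and the empty bays at (331,283) and (378,285). I choose the brown/black ones at (527,362) and (420,373).

```bash
python3 - <<'E'
from h import *
from scipy import ndimage
D={n:np.load(n+'0.npz') for n in('scene','top')}
i=D['top']['i']; a=i[205:285,240:410]; save('crop.png',a,4.5)
for n in D:
    P=D[n]['P'];i=D[n]['i']
    print(n,'desk z',np.nanmedian(P[200:300,200:300,2]))
    m=(P[...,2]>.006)&(P[...,2]<.12)&(P[...,0]>.2)&(P[...,0]<.75)&(abs(P[...,1])<.45)
    l,k=ndimage.label(m)
    for j in range(1,k+1):
        q=l==j
        if q.sum()<40: continue
        p=P[q]; r=cv2.minAreaRect(p[:,:2].astype(np.float32)*1000)
        print(np.round(p.mean(0),3),'zmax',p[:,2].max().round(3),'rect',np.round(r[0]),np.round(r[1]),round(r[2],1),i[q].mean(0).astype(int),q.sum())
    for nm,c in(('stand',None),):
        pass
E
```

```text
scene desk z -0.0013393576304001917
[ 0.437 -0.292  0.03 ] zmax 0.07 rect [ 419. -290.] [ 75. 170.] 81.0 [76 42 35] 837
[ 0.487 -0.407  0.03 ] zmax 0.07 rect [ 482. -410.] [36. 67.] 18.8 [46 80 76] 443
[ 0.46  -0.104  0.025] zmax 0.041 rect [ 455. -114.] [77. 61.] 56.6 [42 32 24] 424
[0.376 0.207 0.007] zmax 0.01 rect [376. 207.] [15. 41.] 18.8 [87 83 76] 40
[0.403 0.212 0.007] zmax 0.008 rect [403. 212.] [22. 42.] 32.2 [86 82 76] 50
[ 0.581 -0.272  0.028] zmax 0.07 rect [ 577. -275.] [68. 40.] 82.9 [122  80  87] 567
[0.625 0.101 0.022] zmax 0.074 rect [610.  62.] [252.  68.] 88.1 [75 67 60] 1286
[ 0.696 -0.279  0.017] zmax 0.021 rect [ 693. -282.] [ 79. 115.] 7.6 [137 131 133] 1564
[0.742 0.219 0.012] zmax 0.015 rect [739. 223.] [48. 21.] 89.9 [141  78  41] 143
top desk z 0.0005078251101110003
[0.742 0.223 0.013] zmax 0.019 rect [739. 229.] [21. 49.] 0.2 [161  89  33] 89
[ 0.69  -0.277  0.02 ] zmax 0.026 rect [ 692. -277.] [ 84. 116.] 4.7 [160 155 156] 1045
[0.613 0.104 0.022] zmax 0.077 rect [612.  66.] [252.  70.] 88.1 [108 100  92] 799
[ 0.574 -0.267  0.033] zmax 0.075 rect [ 578. -270.] [66. 42.] 81.1 [156  99 112] 333
[ 0.474 -0.29   0.032] zmax 0.074 rect [ 476. -296.] [70. 41.] 65.5 [67 52 43] 344
[ 0.476 -0.402  0.033] zmax 0.076 rect [ 478. -407.] [40. 67.] 16.6 [ 65 121 115] 353
[ 0.448 -0.104  0.031] zmax 0.047 rect [ 442. -109.] [69. 66.] 33.8 [71 58 48] 323
[0.413 0.228 0.009] zmax 0.015 rect [412. 227.] [94. 94.] 5.4 [129 126 117] 715
[ 0.371 -0.286  0.032] zmax 0.075 rect [ 371. -291.] [66. 41.] 4.4 [122  38  34] 360
```

View pics/crop.png

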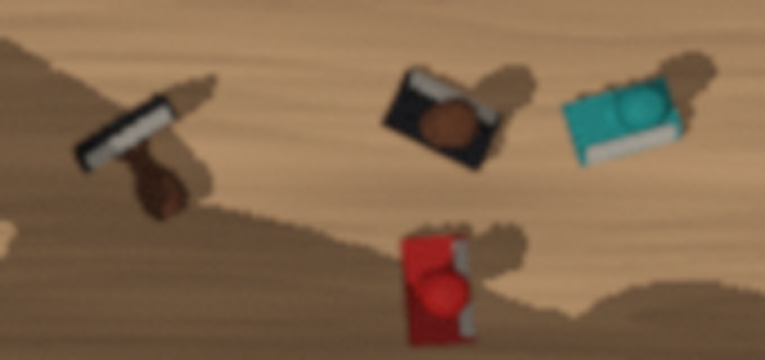

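```bash
cat >> h.py <<'E'
from scipy.optimize import least_squares
def box(p,lo,hi):
    c=(np.array(lo)+hi)/2;h=(np.array(hi)-lo)/2;q=abs(p-c)-h
    return np.linalg.norm(np.maximum(q,0),axis=1)+np.minimum(q.max(1),0)
def stamp(p): # mm
    b=box(p,[-15,-33,-35],[15,33,-16])
    l=np.maximum(box(p,[-25,-33,-35],[-15,33,-16]),(-(p[:,0]+20)*.62+(p[:,2]+20)*.78))
    r=np.hypot(p[:,0],p[:,1]); k=np.maximum((r-np.interp(p[:,2],[-16,-9,1,12,26,31,35],[10,8,8,15,15,12,0])),abs(p[:,2]-9)-26)
    return np.minimum(np.minimum(b,l),k)
def tray(p):
    B=[([-32,-126,0],[32,126,3]),([-32,-126,0],[-29,126,10]),([29,-126,0],[32,126,18])]
    for y in(-124.5,-41.5,41.5,124.5): B.append(([-32,y-1.5,0],[32,y+1.5,10]))
    for y in(-124.5,124.5): B.append(([0,y-1.5,0],[32,y+1.5,18]))
    return np.min([box(p,*b) for b in B],0)
def rotz(a): return R.from_euler('z',a).as_matrix()
LAY=np.array([[0,0,-1],[0,-1,0],[-1,0,0]]).T # columns below
# lying: stamp x(back)->-z world, stamp z(knob)->-x, stamp y = z cross x
LAY=np.stack([[0,0,-1],np.cross([-1,0,0],[0,0,-1]),[-1,0,0]],1)
def fit(pts,sdf,M,x0,z0,yaw0):
    pts=pts*1000
    f=lambda v: sdf((pts-[v[0],v[1],z0+v[3]])@(rotz(v[2])@M))
    s=least_squares(f,[x0,y0(x0) if 0 else 0,yaw0,0] if 0 else [x0[0],x0[1],yaw0,0],loss='soft_l1',f_scale=2,x_scale=[1,1,.02,1])
    return s.x,np.median(abs(f(s.x)))
E
cat > meas.py <<'E'
from h import *
D={n:np.load(n+'0.npz') for n in('scene','top')}
def sel(n,x,y,r,zl=.006):
    P=D[n]['P'].reshape(-1,3);I=D[n]['i'].reshape(-1,3).astype(int)
    m=(np.hypot(P[:,0]-x,P[:,1]-y)<r)&(P[:,2]>zl)&(P[:,2]<.09); m&=(I[:,0]-I[:,2]<90)
    return P[m]
for nm,c,r,M,z0,yaws in(('stand',(.475,-.293),.05,np.eye(3),35,(2.7,3.14,3.6)),('fall',(.448,-.108),.06,LAY,15,(0,.4,.8)),
  ('stored',(.613,.148),.05,np.eye(3),38,(-.2,0,.2))):
    for n in('scene','top','both'):
        p=sel(n,*c,r,.006 if nm!='stored' else .021) if n!='both' else np.vstack([sel('scene',*c,r,.006 if nm!='stored' else .021),sel('top',*c,r,.006 if nm!='stored' else .021)])
        best=min((fit(p,stamp,M,(c[0]*1000,c[1]*1000),z0,y) for y in yaws),key=lambda t:t[1])
        print(nm,n,len(p),best[0].round(2),'med',best[1].round(2))
for n in('scene','top'):
    P=D[n]['P'].reshape(-1,3); q=(P-[.611,.064,0]); m=(abs(q[:,0])<.05)&(abs(q[:,1])<.15)&(P[:,2]<.021)&(P[:,2]>.004)&~((abs(P[:,1]-.148)<.045)&(abs(q[:,0])<.027))
    print('tray',n,m.sum(),*[np.round(a,2) for a in fit(P[m],tray,np.eye(3),(611,64),0,-.03)])
E
python3 meas.py
```

```text
stand scene 474 [ 4.7014e+02 -2.9667e+02  2.7100e+00 -2.4000e-01] med 1.01
stand top 357 [ 471.62 -292.26    2.67    1.56] med 1.31
stand both 831 [ 470.3  -294.82    2.7     0.86] med 1.44
fall scene 424 [ 440.43 -113.14    0.59   -1.73] med 1.01
fall top 330 [ 441.44 -109.52    0.61    0.6 ] med 1.01
fall both 754 [ 440.48 -111.88    0.58   -0.77] med 1.3
stored scene 329 [ 6.1870e+02  1.4335e+02 -3.0000e-02 -3.0000e-02] med 0.82
stored top 246 [6.1983e+02 1.4808e+02 4.0000e-02 2.1800e+00] med 1.41
stored both 575 [6.1909e+02 1.4487e+02 4.0000e-02 9.3000e-01] med 1.39
tray scene 768 [ 6.0935e+02  6.2180e+01 -3.0000e-02  1.4400e+00] 0.63
tray top 864 [ 6.1031e+02  6.3990e+01 -3.0000e-02  4.7700e+00] 0.69
```

```bash
cat > go.py <<'E'
import sys
from h import *
# go.py x y z tool-y-angle-deg (mod 180; 'k' = keep)
o=telemetry.get_obs(); T=R.from_quat(o['orientation']).as_matrix()
x,y,z=map(float,sys.argv[1:4]); d=T.T@(np.array([x,y,z])-o['eef_pos'])/.4
a=np.degrees(np.arctan2(T[1,1],T[0,1]))
print('pos',o['eef_pos'].round(4),'tool-y ang',a.round(1),'q6',o['q'][5].round(2),'t',o['time_s'],'w',o['width'].round(4),'F',o['ft_force'].round(1),'tilt',T[:,2].round(3))
print('share',d.round(4),'rows',(np.linalg.norm(d)/.1).round(1))
if len(sys.argv)>4: print('turn options share',[round(-(float(sys.argv[4])+k-a)/90,4) for k in(-360,-180,0,180,360) if abs(float(sys.argv[4])+k-a)<200])
E
python3 go.py .471 -.2945 .216
```

```text
Traceback (most recent call last):
  File "go.py", line 7, in <module>
    print('pos',o['eef_pos'].round(4),'tool-y ang',a.round(1),'q6',o['q'][5].round(2),'t',o['time_s'],'w',o['width'].round(4),'F',o['ft_force'].round(1),'tilt',T[:,2].round(3))
                                                                                                          ^^^^^^^^^^^^^^^^
AttributeError: 'float' object has no attribute 'round'
```

```bash
python3 -m handwheel '-.057 -.0717 0 0 .18;-.057 -.0717 0 0 .18;-.057 -.0717 0 0 .18;-.057 -.0717 0 0 .18;-.057 -.0717 0 0 .18;-.057 -.0717 0 0 .18;-.057 -.0717 0 0 .18;-.057 -.0717 0 0 .18;-.057 -.0717 0 0 .18;-.057 -.0717 0 0 .18;-.057 -.0717 0 0 .18;-.057 -.0717 0 0 .18' 40; python3 -m handwheel '-.057 -.0717 0 0 .18;-.057 -.0717 0 0 .18;-.057 -.0717 0 0 .18;-.057 -.0717 0 0 .18;-.057 -.0717 0 0 .18;-.057 -.0717 0 0 .18;-.057 -.0717 0 0 .18;-.057 -.0717 0 0 .18;-.057 -.0717 0 0 .18;-.057 -.0717 0 0 .18;-.057 -.0717 0 0 .18;-.057 -.0717 0 0 .18'; python3 go.py .471 -.2945 .056
```

```text
time_s: 1.1
eef_pos: [0.3364, 0.1204, 0.2162]
orientation: [0.175, 0.985, 0.0, 0.0]
ft_force: [1.2, 0.0, 0.1]
width: 0.0501
gripper_force: 0.0
time_s: 2.1
eef_pos: [0.4744, -0.2973, 0.2158]
orientation: [0.176, 0.984, 0.0, -0.0]
ft_force: [1.3, 0.3, 1.1]
width: 0.0503
gripper_force: 0.0Traceback (most recent call last):
  File "go.py", line 7, in <module>
    print('pos',o['eef_pos'].round(4),'tool-y ang',a.round(1),'q6',o['q'][5].round(2),'t',o['time_s'],'w',o['width'].round(4),'F',o['ft_force'].round(1),'tilt',T[:,2].round(3))
                                                                                                          ^^^^^^^^^^^^^^^^
AttributeError: 'float' object has no attribute 'round'
```

```bash
sed -i "s/o\['width'\].round(4)/round(float(o['width']),4)/" go.py; python3 -m handwheel '.0104 .0036 .06 0 .18;0 0 .08 0 .18;0 0 .08 0 .18;0 0 .06 0 .18;0 0 .05 0 .18;0 0 .04 0 .18;0 0 .04 0 .18;0 0 0 0 .18'; python3 go.py .471 -.2945 .052; python3 - <<'E'
from h import *
i,P,*_=snap('scene'); save('g1.png',i[120:220,100:270],4.5)
E
```

```text
time_s: 2.77
eef_pos: [0.4695, -0.2916, 0.049]
orientation: [0.176, 0.984, 0.001, -0.002]
ft_force: [-1.3, 0.0, -0.6]
width: 0.0502
gripper_force: 0.0
pos [ 0.4695 -0.2916  0.049 ] tool-y ang 69.8 q6 -1.91 t 2.7667 w 0.0502 F [-1.3  0.  -0.6] tilt [-0.004  0.003 -1.   ]
share [-0.0059 -0.0056 -0.0076] rows 0.1
```

View pics/g1.png

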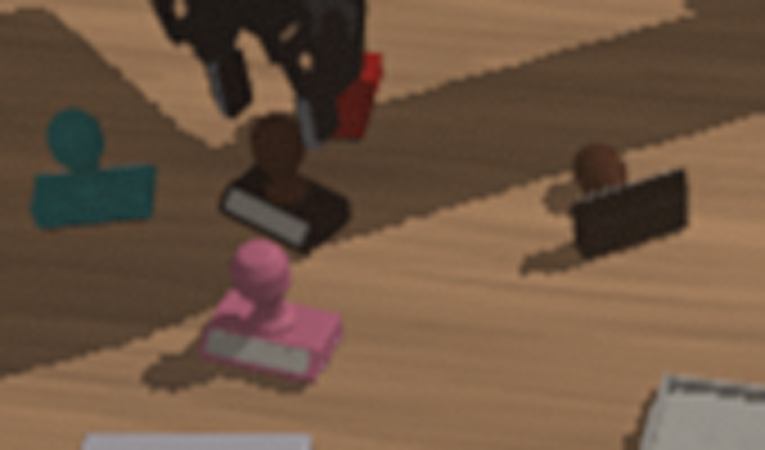

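```bash
python3 - <<'E'
from h import *
i,P,K,Rm,t=snap('scene')
for u,v in((150,143),(151,140),(168,150),(168,147),(162,151),(162,156)): print(u,v,P[v,u].round(3),i[v,u])
for p in((.4695,-.2916,.049),(.4695,-.2916,.032)):
    c=Rm@np.array(p)+t; print((K@c/c[2])[:2].round(1))
E
```

```text
150 143 [ 0.47  -0.32   0.079] [29 25 24]
151 140 [ 0.465 -0.318  0.085] [31 24 20]
168 150 [ 0.49  -0.268  0.079] [69 67 67]
168 147 [ 0.486 -0.268  0.085] [68 64 64]
162 151 [ 0.48  -0.288  0.065] [50 33 23]
162 156 [ 0.483 -0.29   0.051] [49 33 24]
[163.  153.1]
[164.1 158.2]
```

```bash
python3 - <<'E'
from h import *
i,P,K,Rm,t=snap('scene')
for u in(149,151,153,166,168,170,172): print(u,[(v,*(P[v,u]*1000).round().astype(int)) for v in range(138,166,3)])
print(telemetry.get_obs()['eef_pos'])
E
```

```text
149 [(138, np.int64(-9223372036854775808), np.int64(-9223372036854775808), np.int64(-9223372036854775808)), (141, np.int64(469), np.int64(-322), np.int64(84)), (144, np.int64(471), np.int64(-323), np.int64(76)), (147, np.int64(391), np.int64(-365), np.int64(-3)), (150, np.int64(409), np.int64(-358), np.int64(1)), (153, np.int64(420), np.int64(-354), np.int64(1)), (156, np.int64(430), np.int64(-352), np.int64(-1)), (159, np.int64(443), np.int64(-347), np.int64(0)), (162, np.int64(453), np.int64(-344), np.int64(-1)), (165, np.int64(479), np.int64(-333), np.int64(12))]
151 [(138, np.int64(462), np.int64(-318), np.int64(89)), (141, np.int64(462), np.int64(-320), np.int64(79)), (144, np.int64(-9223372036854775808), np.int64(-9223372036854775808), np.int64(-9223372036854775808)), (147, np.int64(393), np.int64(-358), np.int64(-1)), (150, np.int64(402), np.int64(-355), np.int64(-4)), (153, np.int64(416), np.int64(-351), np.int64(-2)), (156, np.int64(429), np.int64(-346), np.int64(-2)), (159, np.int64(441), np.int64(-342), np.int64(-1)), (162, np.int64(474), np.int64(-327), np.int64(19)), (16
[... 2127 characters left out ...]
t64(-276), np.int64(17))]
172 [(138, np.int64(501), np.int64(-247), np.int64(126)), (141, np.int64(500), np.int64(-249), np.int64(116)), (144, np.int64(483), np.int64(-257), np.int64(93)), (147, np.int64(481), np.int64(-260), np.int64(82)), (150, np.int64(-9223372036854775808), np.int64(-9223372036854775808), np.int64(-9223372036854775808)), (153, np.int64(409), np.int64(-294), np.int64(-1)), (156, np.int64(422), np.int64(-290), np.int64(-1)), (159, np.int64(435), np.int64(-286), np.int64(0)), (162, np.int64(462), np.int64(-276), np.int64(14)), (165, np.int64(477), np.int64(-271), np.int64(18))]
[ 0.4711586  -0.2928497   0.05298378]<stdin>:3: RuntimeWarning: invalid value encountered in cast
```

```bash
python3 - <<'E'
from h import *
P=np.load('scene0.npz')['P']
q=P[20:52,485:512].reshape(-1,3); q=q[(q[:,2]>.12)&(q[:,2]<.4)&(np.hypot(q[:,0]-.2,q[:,1]-.54)<.12)]
print(len(q), q[np.argsort(q[:,2])[:12]].round(3))
for k in range(3): o=telemetry.get_obs(); print(o['eef_pos'],o['q'].round(4))
i,P,K,Rm,t=snap('top')
m=(P[...,2]>.05)&(P[...,2]<.15)&(np.hypot(P[...,0]-.47,P[...,1]+.293)<.1); print(m.sum(),np.sort(P[m][:,2])[:10].round(3))
E
```

```text
284 [[0.19  0.489 0.244]
 [0.192 0.491 0.245]
 [0.192 0.493 0.245]
 [0.189 0.488 0.246]
 [0.191 0.49  0.247]
 [0.192 0.492 0.248]
 [0.19  0.49  0.249]
 [0.189 0.494 0.249]
 [0.196 0.492 0.25 ]
 [0.192 0.491 0.25 ]
 [0.187 0.485 0.25 ]
 [0.191 0.486 0.252]]
[ 0.4711586  -0.2928497   0.05298378] [-6.9490e-01  2.1880e-01  1.6992e+00 -2.0000e-04  1.2231e+00 -1.9129e+00]
[ 0.4711586  -0.2928497   0.05298378] [-6.9490e-01  2.1880e-01  1.6992e+00 -2.0000e-04  1.2231e+00 -1.9129e+00]
[ 0.4711586  -0.2928497   0.05298378] [-6.9490e-01  2.1880e-01  1.6992e+00 -2.0000e-04  1.2231e+00 -1.9129e+00]
46 [0.051 0.051 0.053 0.057 0.058 0.059 0.061 0.062 0.062 0.062]
```

The camera shows the fingertips at about z = 73 mm while the reported TCP is 53 mm, so they stand about 36 mm higher than the stated geometry. The start picture shows a similar offset. I'll descend in two steps and check again.

```bash
cat > tips.py <<'E'
from h import *
i,P,K,Rm,t=snap('scene'); o=telemetry.get_obs(); T=R.from_quat(o['orientation']).as_matrix()
q=(P.reshape(-1,3)-o['eef_pos'])@T; I=i.reshape(-1,3)
m=(abs(q[:,0])<.03)&(abs(q[:,1])<.06)&(abs(q[:,1])>.017)&(q[:,2]>-.08)&(P.reshape(-1,3)[:,2]>.024)
for s in(-1,1):
    p=q[m&(q[:,1]*s>0)]; print('side',s,len(p)); 
    if len(p)>5: p=p[np.argsort(-p[:,2])[:12]]; print('tool xyz of lowest, mm',np.round(np.median(p,0)*1000,1),'tip max',(p[:,2].max()*1000).round(1))
print('eef',o['eef_pos'].round(4),'F',o['ft_force'].round(1),'w',o['width'])
E
python3 -m handwheel '0 0 .03 0 .18;0 0 .02 0 .18;0 0 0 0 .18;0 0 0 0 .18'; python3 tips.py
```

```text
time_s: 3.3
eef_pos: [0.4706, -0.2924, 0.0317]
orientation: [0.175, 0.984, 0.0, -0.0]
ft_force: [0.3, 0.1, 1.2]
width: 0.0503
gripper_force: 0.0
side -1 210
tool xyz of lowest, mm [ -3.2 -27.6 -20.5] tip max -15.9
side 1 198
tool xyz of lowest, mm [ -7.8  30.3 -22.4] tip max -17.7
eef [ 0.4709 -0.2926  0.0321] F [ 0.1 -0.5  0.4] w 0.050499448078593995
```

```bash
python3 -m handwheel '0 0 .02 0 .18;0 0 .012 0 .18;0 0 0 0 -.4;0 0 0 0 -1;0 0 0 0 -1;0 0 0 0 -1;0 0 0 0 -1;0 0 0 0 -1' 40
```

```text
time_s: 4.02
eef_pos: [0.471, -0.2927, 0.0196]
orientation: [0.175, 0.984, -0.0, 0.0]
ft_force: [0.6, 0.5, -1.1]
width: 0.028
gripper_force: 39.4
```

```bash
python3 -m handwheel '0 0 -.03 0 -1;0 0 -.07 0 -1;0 0 -.09 0 -1;0 0 -.09 0 -1;0 0 -.03 0 -1;0 0 0 0 -1'; python3 - <<'E'
from h import *
i,P,*_=snap('scene'); save('g2.png',i[100:220,100:270],3)
E
python3 go.py .615 .063 .144
```

```text
time_s: 4.52
eef_pos: [0.4722, -0.2936, 0.1481]
orientation: [0.175, 0.984, -0.002, 0.003]
ft_force: [-0.2, 0.5, -1.0]
width: 0.028
gripper_force: 39.6
pos [ 0.4715 -0.2931  0.1455] tool-y ang 69.8 q6 -1.91 t 4.5667 w 0.0282 F [ 0.1 -0.5 -2.1] tilt [ 0.003 -0.002 -1.   ]
share [-0.0291  0.9594  0.0027] rows 9.6
```

View pics/g2.png

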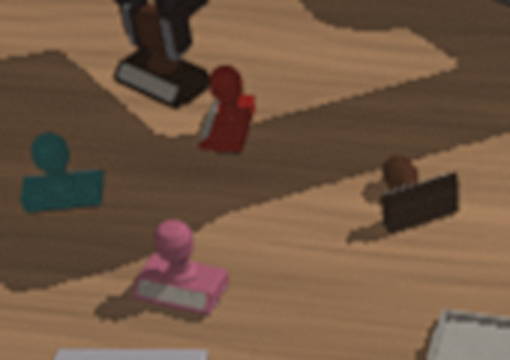

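The stamp is held upright and level between the fingers at (160,75), with its label still turned away. Next: carry it to above the middle bay and turn it.

```bash
python3 -m handwheel '-.003 .05 0 0 -1;-.003 .09 0 0 -1;-.003 .09 0 0 -1;-.003 .09 0 0 -1;-.003 .09 0 0 -1;-.003 .09 0 0 -1;-.003 .09 0 0 -1;-.003 .09 0 0 -1;-.003 .09 0 0 -1;-.002 .09 0 0 -1;0 .07 0 0 -1;0 .03 0 0 -1';python3 -m handwheel '0 0 0 .075 -1;0 0 0 .075 -1;0 0 0 .075 -1;0 0 0 .075 -1;0 0 0 .075 -1;0 0 0 .075 -1;0 0 0 .075 -1;0 0 0 .075 -1;0 0 0 .075 -1;0 0 0 .075 -1;0 0 0 .075 -1;0 0 0 .075 -1';python3 -m handwheel '0 0 0 .075 -1;0 0 0 .075 -1;0 0 0 .075 -1;0 0 0 .075 -1;0 0 0 .075 -1;0 0 0 .075 -1;0 0 0 .075 -1;0 0 0 .075 -1;0 0 0 .075 -1;0 0 0 .075 -1;0 0 0 .075 -1;0 0 0 .015 -1'
cat > held.py <<'E'
import sys
from h import *
# fit held stamp: below TCP; prints pose per camera
o=telemetry.get_obs(); zl=float(sys.argv[1]); c=o['eef_pos']
for n in('scene','top'):
    i,P,K,Rm,t=snap(n); p=P.reshape(-1,3); m=(np.hypot(p[:,0]-c[0],p[:,1]-c[1])<.05)&(abs(p[:,2]-zl)<(.016 if n=='scene' else .014))
    if m.sum()<30: print(n,m.sum()); continue
    print(n,m.sum(),*[np.round(a,2) for a in fit(p[m],stamp,np.eye(3),(c[0]*1000,c[1]*1000),zl*1000+25,float(sys.argv[2]))])
    if n=='scene': save(sys.argv[3],i[120:260,210:380],4)
E
python3 held.py .138 0 p1.png;python3 go.py .615 .063 .144
```

```text
time_s: 5.57
eef_pos: [0.6145, 0.067, 0.1418]
orientation: [0.174, 0.985, 0.0, -0.001]
ft_force: [-0.8, -0.2, -0.5]
width: 0.028
gripper_force: 39.7
time_s: 6.57
eef_pos: [0.6139, 0.0631, 0.1422]
orientation: [0.775, 0.632, -0.001, -0.001]
ft_force: [0.1, -0.4, -0.3]
width: 0.0278
gripper_force: 39.7
time_s: 7.57
eef_pos: [0.614, 0.0632, 0.1423]
orientation: [1.0, 0.025, -0.001, 0.0]
ft_force: [-0.1, -0.5, -0.5]
width: 0.028
gripper_force: 39.7
scene 480 [ 6.1293e+02  6.1550e+01 -4.0000e-02 -6.1400e+00] 0.77
top 160 [ 6.1459e+02  6.4260e+01 -5.0000e-02 -2.9300e+00] 1.14
pos [0.6141 0.0633 0.1426] tool-y ang -86.7 q6 1.49 t 7.6667 w 0.0278 F [ 0.3  0.5 -0.8] tilt [-0.001 -0.    -1.   ]
share [ 0.0021  0.001  -0.0035] rows 0.0
```

View pics/p1.png

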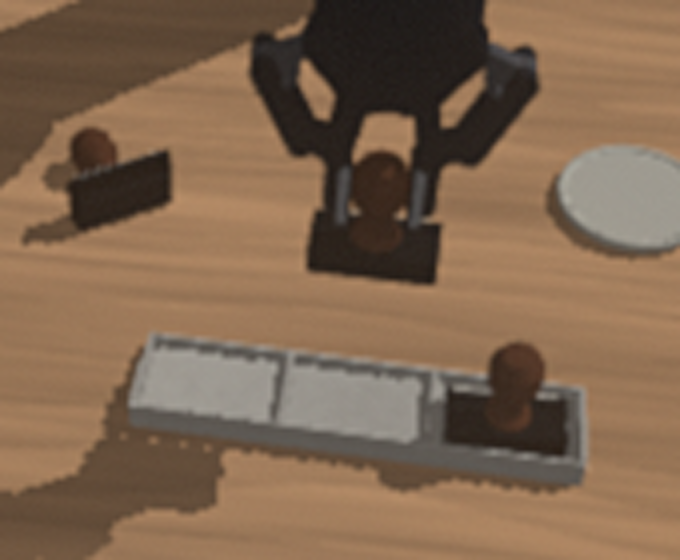

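```bash
python3 -m handwheel '.003 0 .04 0 -1;0 0 .08 0 -1;0 0 .08 0 -1;0 0 .05 0 -1;0 0 .025 0 -1;0 0 .015 0 -1;0 0 .006 0 -1;0 0 0 0 -1'; python3 -m handwheel '0 0 .003 0 -1;0 0 .003 0 -1;0 0 0 0 -1'
```

```text
time_s: 8.33
eef_pos: [0.6161, 0.0637, 0.0256]
orientation: [1.0, 0.028, 0.0, 0.0]
ft_force: [-0.5, -0.2, -2.3]
width: 0.0279
gripper_force: 39.7
time_s: 8.58
eef_pos: [0.616, 0.0637, 0.0232]
orientation: [1.0, 0.028, 0.0, 0.0]
ft_force: [0.0, -0.5, -1.6]
width: 0.0284
gripper_force: 39.7
```

```bash
python3 -m handwheel '0 0 .003 0 -1;0 0 0 0 -1'; python3 -m handwheel '0 0 .002 0 -1;0 0 0 0 -1'
```

```text
time_s: 8.75
eef_pos: [0.6161, 0.0638, 0.022]
orientation: [1.0, 0.028, 0.001, -0.0]
ft_force: [-1.0, 1.9, 2.5]
width: 0.028
gripper_force: 40.0
time_s: 8.92
eef_pos: [0.6164, 0.0639, 0.0219]
orientation: [1.0, 0.028, 0.001, -0.0]
ft_force: [-1.3, 1.9, 12.2]
width: 0.028
gripper_force: 40.7
```

```bash
python3 -m handwheel '0 0 -.003 0 -.2;0 0 0 0 .1;0 0 0 0 .3;0 0 0 0 .3;0 0 -.03 0 .3;0 0 -.06 0 .3;0 0 -.09 0 .3;0 0 -.09 0 .3;0 0 -.05 0 .3;0 0 0 0 .3' 20; python3 - <<'E'
import re
s=open('meas.py').read()
E
python3 held.py .014 0 p2.png; python3 go.py .4253 -.1216 .144 -55.9
```

```text
time_s: 9.75
eef_pos: [0.6175, 0.0637, 0.1561]
orientation: [1.0, 0.028, 0.004, 0.0]
ft_force: [0.0, 1.0, 0.0]
width: 0.0554
gripper_force: 0.0
scene 1045 [ 6.2624e+02  6.4580e+01 -2.0000e-02 -2.9600e+00] 4.05
top 298 [611.74  79.73  -0.68  -1.3 ] 1.9
pos [0.6159 0.0637 0.1511] tool-y ang -86.8 q6 1.49 t 9.85 w 0.0553 F [-0.7 -0.5 -0.4] tilt [ 0.002 -0.    -1.   ]
share [-0.5017  0.4361  0.017 ] rows 6.6
turn options share [np.float64(1.6565), np.float64(-0.3435)]
```

```bash
python3 -m handwheel '-.0627 .0545 0 0 .18;-.0627 .0545 0 0 .18;-.0627 .0545 0 0 .18;-.0627 .0545 0 0 .18;-.0627 .0545 0 0 .18;-.0627 .0545 0 0 .18;-.0627 .0545 0 0 .18;-.0627 .0545 0 0 .18;0 0 0 -.0687 .18;0 0 0 -.0687 .18;0 0 0 -.0687 .18'; python3 -m handwheel '0 0 0 -.0687 .18;0 0 0 -.0687 .18;0 0 0 0 .18';python3 go.py .4253 -.1216 .06 -55.9; python3 - <<'E'
from h import *
i,P,*_=snap('scene'); save('p3.png',i[100:260,200:380],3.5)
p=P.reshape(-1,3)
for nm,c,zl,M,z0,yaw in(('placed',(.615,.063),.021,np.eye(3),38,0),('fall',(.448,-.108),.006,LAY,15,.6)):
    m=(np.hypot(*(p[:,:2]-c).T)<.055)&(p[:,2]>zl)&(p[:,2]<(.09 if nm=='placed' else .045))
    print(nm,*fit(p[m],stamp,M,(c[0]*1000,c[1]*1000),z0,yaw))
E
```

```text
time_s: 10.77
eef_pos: [0.4242, -0.1219, 0.1491]
orientation: [0.982, 0.19, -0.001, -0.0]
ft_force: [0.2, 0.5, -0.7]
width: 0.0505
gripper_force: 0.0
time_s: 11.02
eef_pos: [0.4245, -0.1214, 0.149]
orientation: [0.955, 0.296, -0.001, -0.001]
ft_force: [-0.5, 0.2, -0.5]
width: 0.0504
gripper_force: 0.0
pos [ 0.4245 -0.1214  0.149 ] tool-y ang -55.6 q6 0.52 t 11.0167 w 0.0504 F [-0.5  0.2 -0.5] tilt [-0.002  0.001 -1.   ]
share [0.0014 0.0019 0.2224] rows 2.2
turn options share [np.float64(2.0035), np.float64(0.0035), np.float64(-1.9965)]
placed [6.15055088e+02 6.27270512e+01 1.56007258e-01 3.46098518e-01] 0.9186833786079571
fall [ 440.15428284 -113.11153096    0.6003633    -1.95130689] 1.038887682841283
```

View pics/p3.png

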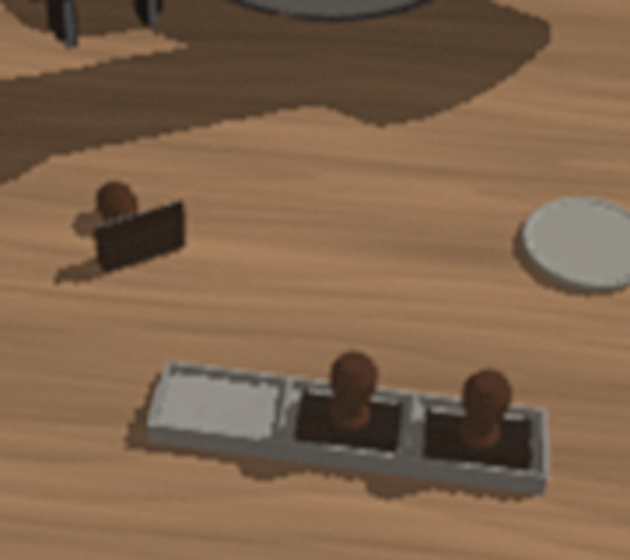

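```bash
python3 -m handwheel '.0014 .0019 .05 0 .18;0 0 .09 0 .18;0 0 .09 0 .18;0 0 .08 0 .18;0 0 .03 0 .18;0 0 .02 0 .18;0 0 0 0 .18;0 0 0 0 .18'; sed -i 's/\[:,2\]>.024/[:,2]>.006/' tips.py; python3 tips.py; python3 go.py .4253 -.122 -.009
```

```text
time_s: 11.73
eef_pos: [0.4262, -0.122, 0.0063]
orientation: [0.956, 0.292, -0.0, 0.0]
ft_force: [-0.3, 0.6, 0.7]
width: 0.0505
gripper_force: 0.0
side -1 192
tool xyz of lowest, mm [  4.8 -24.6 -21.7] tip max -16.9
side 1 179
tool xyz of lowest, mm [  7.4  32.5 -23.3] tip max -16.2
eef [ 0.4265 -0.1221  0.0068] F [ 0.3  0.1 -0. ] w 0.050288253766573726
pos [ 0.4265 -0.1221  0.0068] tool-y ang -56.0 q6 0.52 t 11.7833 w 0.0503 F [ 0.3  0.1 -0. ] tilt [ 0.001 -0.001 -1.   ]
share [-0.0024 -0.002   0.0394] rows 0.4
```

```bash
python3 -m handwheel '-.0024 0 .02 0 .18;0 0 .018 0 .18;0 0 0 0 .18;0 0 0 0 -.4;0 0 0 0 -1;0 0 0 0 -1;0 0 0 0 -1;0 0 0 0 -1' 20; python3 go.py .4253 -.122 -.009
```

```text
time_s: 12.45
eef_pos: [0.4252, -0.1225, -0.0092]
orientation: [0.956, 0.293, 0.0, 0.0]
ft_force: [-0.8, 0.2, 0.5]
width: 0.0283
gripper_force: 19.8
pos [ 0.4252 -0.1225 -0.0092] tool-y ang -55.9 q6 0.52 t 12.45 w 0.0283 F [-0.8  0.2  0.5] tilt [ 0. -0. -1.]
share [ 0.0008 -0.0008 -0.0005] rows 0.0
```

```bash
python3 -m handwheel '-.0026 0 -.0168 0 -1;-.0025 0 -.0169 0 -1;.0022 0 -.0144 0 -1;.0022 0 -.0144 0 -1;0 0 0 0 -1;0 0 0 0 -1' 20; python3 - <<'E'
from h import *
i,P,*_=snap('scene'); save('p4.png',i[110:210,190:310],5)
E
```

```text
time_s: 12.95
eef_pos: [0.4252, -0.1226, 0.0161]
orientation: [0.956, 0.293, 0.0, 0.0]
ft_force: [0.1, 0.8, -0.8]
width: 0.0287
gripper_force: 19.9
```

View pics/p4.png

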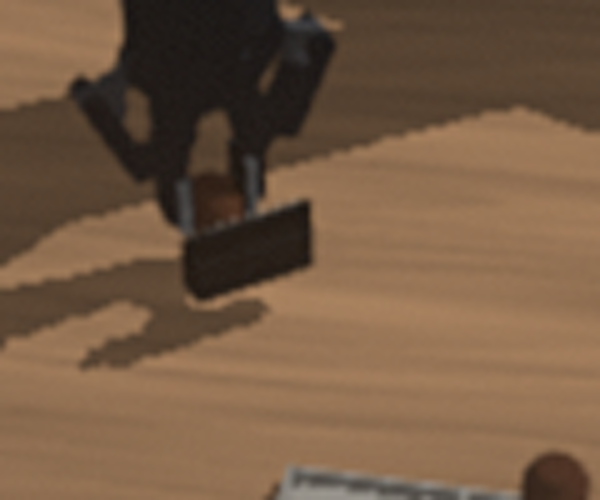

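The stamp rose level without pivoting, because the pads hold it fast. I'll raise it enough to swing clear of the desk, then ease the grip slowly so that gravity swings the mount down.

```bash
python3 -m handwheel '0 0 -.025 0 -1;0 0 -.022 0 -1;0 0 0 0 -.45;0 0 0 0 -.45' 20;  python3 -m handwheel '0 0 0 0 -.38;0 0 0 0 -.38';  python3 -m handwheel '0 0 0 0 -.36;0 0 0 0 -.36' | tail -2;  python3 -m handwheel '0 0 0 0 -.35;0 0 0 0 -.35' | tail -2
```

```text
time_s: 13.33
eef_pos: [0.4253, -0.1228, 0.0351]
orientation: [0.956, 0.293, 0.0, 0.001]
ft_force: [-0.2, -0.2, -2.4]
width: 0.0287
gripper_force: 20.0
time_s: 13.5
eef_pos: [0.4248, -0.1225, 0.0342]
orientation: [0.956, 0.293, -0.0, -0.0]
ft_force: [0.0, 0.1, -0.9]
width: 0.0288
gripper_force: 20.0
width: 0.0286
gripper_force: 20.0
width: 0.0283
gripper_force: 20.0
```

```bash
cat > tilt.py <<'E'
from h import *
# tilt fit of held stamp about tool y (u dir yaw .595): theta 0 lying, 90 upright
o=telemetry.get_obs();T=R.from_quat(o['orientation']).as_matrix();c=o['eef_pos']*1000;yaw=np.arctan2(T[1,0],T[0,0])
i,P,*_=snap('scene');p=P.reshape(-1,3)*1000;q=p-c
r=np.hypot(q[:,0],q[:,1]); m=(r<75)&(p[:,2]>3)&(p[:,2]<c[2]+65); g=(i.reshape(-1,3).astype(int)); 
s=q@rotz(yaw); m&=~((s[:,0]<14)&(abs(s[:,1])>12)&(p[:,2]>c[2]+8)) & (s[:,0]>-25)
p=p[m]
def f(v,pp=p):
    A=rotz(yaw)@R.from_euler('y',v[3]).as_matrix()@LAY
    return stamp((pp-v[:3])@A)
best=None
for th in np.radians([0,20,40,60,80,95]):
    g=c+[0,0,24]; d=rotz(yaw)@np.array([np.cos(th),0,-np.sin(th)])*19
    x=least_squares(f,[*(g+d),th],loss='soft_l1',f_scale=2,x_scale=[1,1,1,.02]); 
    if best is None or x.cost<best.cost: best=x
print('theta',np.degrees(best.x[3]).round(1),'centre',best.x[:3].round(1),'res',np.median(abs(f(best.x))).round(2),len(p),'eef',c.round(1),'w',o['width'],o['gripper_force'])
E
for k in 1; do python3 -m handwheel '0 0 0 0 -.34;0 0 0 0 -.34' | tail -2; done;  python3 -m handwheel '0 0 0 0 -.335;0 0 0 0 -.335' | tail -2; python3 -m handwheel '0 0 0 0 -.33;0 0 0 0 -.33' | tail -2; python3 tilt.py
```

```text
width: 0.0285
gripper_force: 20.0
width: 0.0281
gripper_force: 20.0
width: 0.0288
gripper_force: 16.3
theta 0.4 centre [ 440.2 -113.5   56.4] res 0.97 467 eef [ 424.9 -122.6   34.4] w 0.028776791671864536 16.262534696725197
```

```bash
python3 -m handwheel '0 0 0 0 -.325;0 0 0 0 -.325' | tail -1; python3 -m handwheel '0 0 0 0 -.321;0 0 0 0 -.321' | tail -1; python3 -m handwheel '0 0 0 0 -.318;0 0 0 0 -.318' | tail -1; python3 tilt.py
```

```text
gripper_force: 12.2
gripper_force: 9.2
gripper_force: 7.0
theta 18.6 centre [ 439.8 -114.4   50.8] res 0.83 446 eef [ 424.9 -122.5   34.4] w 0.02901731577016849 7.029244212099002
```

```bash
python3 -m handwheel '0 0 0 0 -.318;0 0 0 0 -.318;0 0 0 0 -.318' | tail -1; python3 tilt.py; python3 -m handwheel '0 0 0 0 -.316;0 0 0 0 -.316;0 0 0 0 -.316' | tail -1;  python3 tilt.py; python3 -m handwheel '0 0 0 0 -.315;0 0 0 0 -.315;0 0 0 0 -.315' | tail -1;  python3 tilt.py
```

```text
gripper_force: 6.9
theta 59.7 centre [ 432.3 -119.5   40.3] res 0.87 403 eef [ 424.9 -122.5   34.4] w 0.029387160223067074 6.944144700610195
gripper_force: 5.7
theta 60.3 centre [ 432.2 -119.5   40.4] res 0.96 407 eef [ 424.9 -122.6   34.4] w 0.02926235903515869 5.66061375226127
gripper_force: 5.0
theta 59.9 centre [ 432.3 -119.6   40.5] res 0.96 406 eef [ 424.9 -122.6   34.4] w 0.029108613611630876 5.0478075312275905
```

```bash
python3 -m handwheel '0 0 -.004 0 -.316;0 0 -.005 0 -.316;0 0 -.005 0 -.316;0 0 -.004 0 -.316;0 0 0 0 -.316;0 0 0 0 -.316;0 0 0 0 -.316' | tail -1; python3 tilt.py
```

```text
gripper_force: 5.0
theta 59.5 centre [ 432.2 -119.5   47.5] res 0.93 403 eef [ 424.9 -122.6   41.6] w 0.029320772387496637 5.046838909984217
```

```bash
python3 -m handwheel '0 0 0 0 -.314;0 0 0 0 -.314;0 0 0 0 -.314' | tail -1; python3 tilt.py; python3 -m handwheel '0 0 0 0 -.3125;0 0 0 0 -.3125;0 0 0 0 -.3125' | tail -1;  python3 tilt.py
```

```text
gripper_force: 4.5
theta 60.2 centre [ 432.6 -119.6   47.6] res 0.87 404 eef [ 424.9 -122.6   41.6] w 0.029130126275784738 4.454989507648861
gripper_force: 3.6
theta 75.5 centre [ 428.5 -121.9   45.7] res 1.0 449 eef [ 424.9 -122.6   41.6] w 0.029217152914279457 3.5753917963666026
```

```bash
python3 -m handwheel '0 0 0 0 -.3125;0 0 0 0 -.3125;0 0 0 0 -.3125;0 0 0 0 -.3125' | tail -1; python3 tilt.py; python3 -m handwheel '0 0 0 0 -.3112;0 0 0 0 -.3112;0 0 0 0 -.3112' | tail -1;  python3 tilt.py
```

```text
gripper_force: 3.6
theta 74.6 centre [ 428.5 -121.8   45.3] res 0.95 449 eef [ 424.9 -122.5   41.6] w 0.02952386644990443 3.5766554433575948
gripper_force: 2.9
theta 75.0 centre [ 428.5 -121.8   45.6] res 0.93 453 eef [ 424.9 -122.6   41.6] w 0.02959293131548166 2.8939915994260446
```

```bash
python3 -m handwheel '0 0 .005 0 -.3125;0 0 .005 0 -.3125;0 0 .005 0 -.3125;0 0 .004 0 -.3125;0 0 0 0 -.3125;0 0 0 0 -.3125'|tail -3; python3 tilt.py
```

```text
ft_force: [0.1, -0.4, -1.5]
width: 0.0297
gripper_force: 3.0
theta 75.2 centre [ 428.6 -121.9   37.7] res 1.01 444 eef [ 424.9 -122.5   33.9] w 0.02968702990919641 2.9988840291525776
```

```bash
python3 -m handwheel '0 0 .002 0 -.309;0 0 .001 0 -.307;0 0 0 0 -.305;0 0 0 0 -.302;0 0 0 0 -.30;0 0 0 0 -.29'|tail -3; python3 tilt.py
```

```text
ft_force: [0.1, 0.4, -0.1]
width: 0.0305
gripper_force: 0.0
theta 89.9 centre [ 424.3 -124.8   34.3] res 1.0 475 eef [ 425.  -122.6   32.9] w 0.030464493244425673 0.0
```

It stands upright on its sole. Next: open a little, lower to the knob's height and grip firmly.

```bash
python3 -m handwheel '0 0 0 0 -.15;0 0 0 0 -.05;0 0 .015 0 -.05;0 0 .02 0 -.05;0 0 0 0 -.05;0 0 0 0 -.5;0 0 0 0 -1;0 0 0 0 -1;0 0 0 0 -1;0 0 0 0 -1' 40; python3 tilt.py; python3 -m handwheel '0 0 -.03 0 -1;0 0 -.07 0 -1;0 0 -.09 0 -1;0 0 -.08 0 -1;0 0 -.04 0 -1;0 0 0 0 -1'; python3 go.py .6133 -.020 .144 -91.9
```

```text
time_s: 19.68
eef_pos: [0.425, -0.1226, 0.0189]
orientation: [0.956, 0.293, 0.0, 0.0]
ft_force: [0.7, 0.1, -1.0]
width: 0.0282
gripper_force: 39.4
theta 89.8 centre [ 424.8 -124.8   35.2] res 0.93 465 eef [ 425.  -122.6   18.9] w 0.028235951273017274 39.415205970872194
time_s: 20.23
eef_pos: [0.4264, -0.1232, 0.1466]
orientation: [0.956, 0.293, 0.002, 0.002]
ft_force: [1.0, 0.5, -0.6]
width: 0.0281
gripper_force: 39.7
pos [ 0.4264 -0.1232  0.1466] tool-y ang -55.9 q6 0.52 t 20.2333 w 0.0281 F [ 1.   0.5 -0.6] tilt [ 0.005 -0.003 -1.   ]
share [0.5316 0.0483 0.0083] rows 5.3
turn options share [np.float64(0.4), np.float64(-1.6)]
```

```bash
python3 -m handwheel '.05 .005 0 0 -1;.085 .0075 0 0 -1;.085 .0075 0 0 -1;.085 .0075 0 0 -1;.085 .0075 0 0 -1;.085 .0075 0 0 -1;.057 .006 0 0 -1;0 0 0 .07 -1;0 0 0 .07 -1;0 0 0 .07 -1;0 0 0 .07 -1;0 0 0 .07 -1'; python3 -m handwheel '0 0 0 .05 -1;0 0 0 0 -1;0 0 0 0 -1'; python3 held.py .14 0 p5.png; python3 go.py .6133 -.020 .0222 -91.9
```

```text
time_s: 21.23
eef_pos: [0.6117, -0.0192, 0.1413]
orientation: [1.0, 0.02, -0.001, -0.0]
ft_force: [0.9, -0.8, -0.8]
width: 0.0281
gripper_force: 39.7
time_s: 21.48
eef_pos: [0.6117, -0.0193, 0.1418]
orientation: [1.0, -0.015, -0.001, -0.0]
ft_force: [-0.7, -0.2, -1.5]
width: 0.0281
gripper_force: 39.7
scene 570 [ 6.1934e+02 -2.1110e+01 -4.0000e-02 -8.1200e+00] 1.27
top 128 [ 6.133e+02 -1.821e+01 -6.000e-02 -4.570e+00] 0.9
pos [ 0.6118 -0.0193  0.1422] tool-y ang -91.7 q6 1.44 t 21.5833 w 0.0281 F [-0.2 -0.4 -0.1] tilt [-0.001  0.    -1.   ]
share [0.004  0.0017 0.3001] rows 3.0
turn options share [np.float64(2.0018), np.float64(0.0018), np.float64(-1.9982)]
```

```bash
python3 held.py .133 0 p6.png; python3 tilt.py
```

```text
scene 547 [ 6.1956e+02 -2.2160e+01 -6.0000e-02 -7.2000e-01] 1.26
top 120 [ 6.1332e+02 -1.8780e+01 -5.0000e-02  1.5800e+00] 0.7
theta 288.0 centre [628.2  -5.8 101.8] res 42.1 1315 eef [612.  -19.3 142.5] w 0.028394243490385933 39.716604771092534
```

View pics/p5.png

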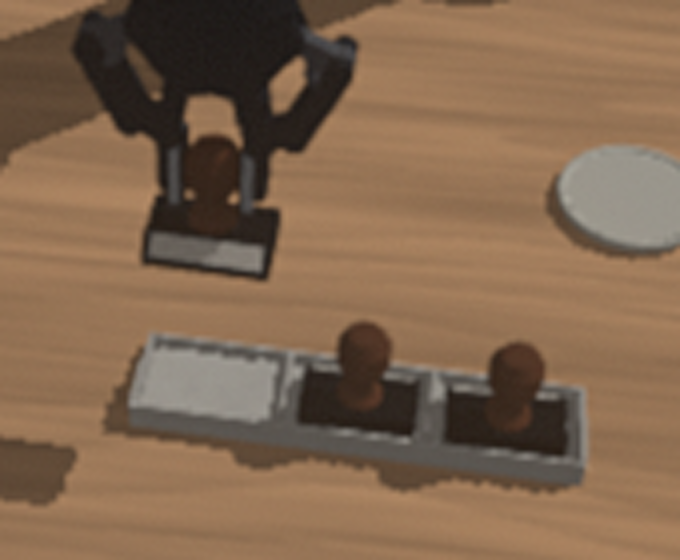

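The label faces the camera, on the back side: swinging it upright turned the label away. It needs a half turn (q6 1.44 → −1.70, within range).

```bash
python3 -m handwheel '0 0 0 -.075 -1;0 0 0 -.075 -1;0 0 0 -.075 -1;0 0 0 -.075 -1;0 0 0 -.075 -1;0 0 0 -.075 -1;0 0 0 -.075 -1;0 0 0 -.075 -1;0 0 0 -.075 -1;0 0 0 -.075 -1;0 0 0 -.075 -1;0 0 0 -.075 -1' | head -1; python3 -m handwheel '0 0 0 -.075 -1;0 0 0 -.075 -1;0 0 0 -.075 -1;0 0 0 -.075 -1;0 0 0 -.075 -1;0 0 0 -.075 -1;0 0 0 -.075 -1;0 0 0 -.075 -1;0 0 0 -.075 -1;0 0 0 -.075 -1;0 0 0 -.075 -1;0 0 0 -.075 -1' | head -1;python3 -m handwheel '0 0 0 -.075 -1;0 0 0 -.075 -1;0 0 0 -.063 -1;0 0 0 0 -1;0 0 0 0 -1' | head -3;  python3 held.py .133 0 p7.png; python3 go.py .6133 -.020 .0222 90
```

```text
time_s: 22.73
time_s: 23.73
time_s: 24.15
eef_pos: [0.612, -0.0193, 0.1428]
orientation: [0.008, 1.0, -0.0, 0.0]
scene 452 [ 6.1168e+02 -2.0370e+01 -3.0000e-02  2.5000e-01] 0.75
top 210 [ 6.1245e+02 -1.5950e+01 -5.0000e-02  2.2800e+00] 0.96
pos [ 0.612  -0.0193  0.1428] tool-y ang 89.1 q6 -1.71 t 24.25 w 0.028 F [ 0.2  0.2 -0.2] tilt [-0. -0. -1.]
share [-0.0032 -0.0017  0.3015] rows 3.0
turn options share [np.float64(1.99), np.float64(-0.01), np.float64(-2.01)]
```

```bash
python3 -m handwheel '0 -.003 .04 0 -1;0 0 .08 0 -1;0 0 .08 0 -1;0 0 .05 0 -1;0 0 .025 0 -1;0 0 .015 0 -1;0 0 .006 0 -1;0 0 0 0 -1'|head -4; python3 -m handwheel '0 0 .003 0 -1;0 0 .002 0 -1;0 0 0 0 -1'|head -4; python3 -m handwheel '0 0 .002 0 -1;0 0 0 0 -1'|head -4
```

```text
time_s: 24.92
eef_pos: [0.6125, -0.0206, 0.0251]
orientation: [0.007, 1.0, -0.0, 0.0]
ft_force: [0.1, -0.5, -2.3]
time_s: 25.17
eef_pos: [0.6123, -0.0206, 0.0231]
orientation: [0.006, 1.0, -0.0, 0.001]
ft_force: [-0.3, 0.8, -0.9]
time_s: 25.33
eef_pos: [0.6121, -0.0205, 0.0218]
orientation: [0.006, 1.0, -0.0, 0.0]
ft_force: [0.2, -0.7, -0.7]
```

```bash
python3 -m handwheel '0 0 .002 0 -1;0 0 0 0 -1'|head -4;python3 -m handwheel '0 0 .002 0 -1;0 0 0 0 -1'|head -4
```

```text
time_s: 25.5
eef_pos: [0.6123, -0.0204, 0.0212]
orientation: [0.006, 1.0, -0.0, 0.0]
ft_force: [0.6, 0.0, 2.8]
time_s: 25.67
eef_pos: [0.6126, -0.0204, 0.0212]
orientation: [0.006, 1.0, -0.0, 0.001]
ft_force: [-3.0, 1.7, 13.9]
```

Contact with the floor. Release, rise, back off and check.

```bash
python3 -m handwheel '0 0 -.003 0 -.2;0 0 0 0 .1;0 0 0 0 .3;0 0 0 0 .3;0 0 -.03 0 .3;0 0 -.06 0 .3;0 0 -.09 0 .3;0 0 -.09 0 .3;.08 0 -.06 0 .3;.09 0 0 0 .3;.09 0 0 0 .3;.09 0 0 0 .3'|head -2; python3 -m handwheel '.08 0 0 0 .3;.05 0 0 0 .3;0 0 0 0 .3;0 0 0 0 .3;0 0 0 0 .3;0 0 0 0 .3' | head -2; python3 - <<'E'
from h import *
a,*_=snap('scene'); b,*_=snap('top')
A=cv2.resize(a[190:260,225:375],None,fx=5,fy=4,interpolation=3); B=cv2.resize(b[150:205,155:275],(750,344),interpolation=3)
A=cv2.resize(A,(750,255)); cv2.imwrite('pics/end.png',np.vstack([A,B])[...,::-1])
D=np.load('top0.npz')['i']; S=np.load('scene0.npz')['i']
E
```

```text
time_s: 26.67
eef_pos: [0.4705, -0.0186, 0.154]
time_s: 27.17
eef_pos: [0.4207, -0.0181, 0.1535]
```

View pics/end.png

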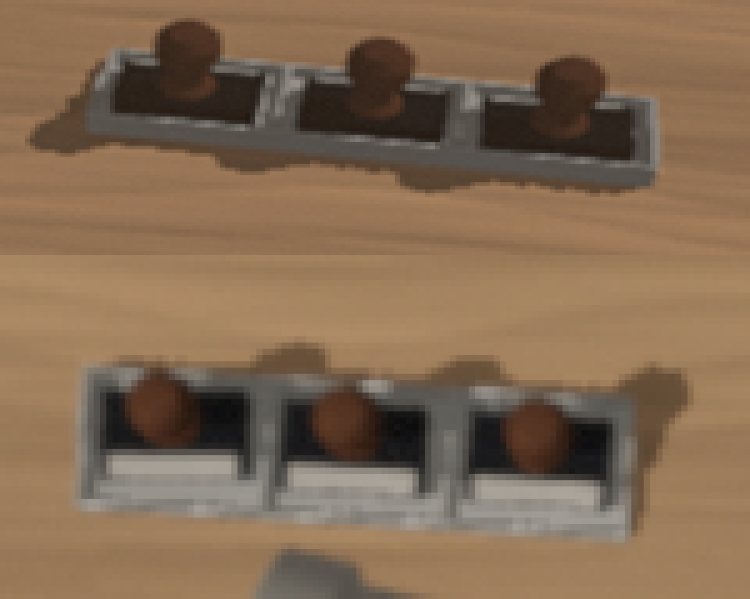

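All three stamps stand level in their bays with their labels to the front lip (labels at (172,465), (348,478) and (538,490) in the lower half), and the gripper is clear of them.

```bash
python3 -c "
from rig import ticket; print(ticket.finish_job())"
```

```text
the job is handed in; nothing more can be done
None
```

Both stamps now stand upright in the two empty bays with their labels facing the front lip, and the job was handed in at about 27 s of the 58 s allowed; the hand-in returned no verdict.

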